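Line up a probe over the bore of a block heater

ROBOT

A 7-joint arm with a two-finger parallel gripper is mounted at the origin on a cart in front of the work surface, level with it; the furniture and walls round the work are solid. World frame = base frame: x ahead of the robot, y to its left, z up, the work surface at z = 0. Lengths are in m, angles in rad, forces in N, time in s.
With the tool pointing down it reaches from about 0.425 to 0.925 m from the base axis. Payload 6.8 kg.
Tool frame: the origin (TCP) lies on the front face of the gripper's body, between the roots of the fingers; the fingertips stand 73 mm ahead of it and the grasp point (between the pads) lies 54 mm ahead of it (env.nose_length is the distance from the TCP to the fingertips, in m); z points along the fingers, y is the direction in which the jaws open and shut (so a half turn about z gives the same grasp; the last joint's range is limited). The gripper opens to 85 mm and grips with 20 to 120 N. Pads are 22 mm wide; open, the fingers measure 114 mm over their backs; the gripper's body (76 mm by 85 mm) begins 54 mm behind the grasp point. The pads swing forward as they close: fully open they stand 13 mm farther back than shut.
Start: joints at [1.216, 0.477, 0.022, 1.555, -0.011, 1.109, -0.083], TCP at [0.165, -0.655, 0.304] pointing down, gripper open.
Joint ranges: [-2.96, 2.96], [-0.34, 2.1], [-1.41, 1.46], [0.24, 2.44], [-1.37, 4.51], [0.17, 1.92], [-2.96, 2.96]. Speed limits (rad/s): [2.39, 2.39, 3.14, 3.14, 3.14, 3.14, 3.14].

INTERFACE

Orientations are given as a unit quaternion [w, x, y, z].
In Python, from cell import env, kin, camera, calibration, job gives the robot as it stands. The module is installed in compiled form; this text tells all that it offers. Calls block until the motion is done:
- env.reach(position, orientation): joint-space move of the TCP to a pose.
- env.movel(position, velocity=0.15, rot=None, stop_force=None): straight line of the TCP; rot=None keeps the orientation; velocity is the mean speed in m/s. With stop_force (N) it stops when the force on the tool has changed by that much, and returns True; else False.
- env.goto_joints(angles): joint-space move.
- env.grip(opening, f_grip=None): finger opening in m; f_grip is the grip in N (None keeps the last); returns when the fingers have stopped.
- env.dwell(seconds).
- kin.inverse_kinematics(position, orientation): joint angles nearest the present ones, or None.
- env.get_state(): the state.
- camera(name): name is "scene" or "side" or "wrist"; returns (picture, depth): 480x640x3 uint8, blue, green, red; 480x640 float32, m along the optical axis (not along the pixel's ray), 0 where there is no reading.
- calibration(name): a dict with "fx", "fy", "cx", "cy" (pixels), "rvec" (rotation vector, rad) and "tvec" (3), from world to camera coordinates, as OpenCV has them. Camera axes: x right, y down, z forward; pixel columns grow to the right and rows downward; lengths in m; the calibration is good to about 2 mm. A picture is of the moment at which its call begins: read the wrist's pose just before it. calibration takes no time and is no camera call; for the wrist camera it gives the pose at the moment of the call.
A pose or a line that the arm cannot do raises env.PlanningError and nothing moves.
- job.job_done(): hands the job in, once; it reports no verdict.
The state is a dict: "time": time; "qpos": joint angles; "joint_velocities": joint speeds; "joint_torque": joint torques, N m; "tcp_pos": TCP position; "orientation": TCP orientation; "force": force on the tool from outside, world axes, zero at the start; "torque": the same for the moment, N m; "opening": finger opening in m.
Only numpy, scipy, OpenCV 4.12 (cv2) and the standard library are available. Lean on these libraries where they do the work, as an engineer would, in place of code of your own. Each camera call takes 0.05 s, during which the arm holds its last target. There are 200 camera calls.

TASK

Swing the lid of the white block heater fully open by its bar handle, at least upright, and leave it open. Then lift the metal probe with the black handle out of the tube rack, carry it over the things in between, and hold it upright, hovering still about a centimetre above the heater's one wide bore (the other two inserts have four small holes each), centred on it and touching nothing. Never touch the heater with the probe, leave the flask, the weighing bottle and the test tubes where they stand, and finish while still holding the probe there.

Things in the scene. Friction and masses are not known exactly. Their poses are not given: they have to be found in the camera images.
- heater: White block heater fixed to the worktop, 150 (x) x 200 (y) x 85 mm high. Origin: centre of its underside; its x points from its front (control panel, towards the robot) to its back, z up. Its deck, 85 mm up, has a recess in which three inserts stand in a row along y, 50 mm apart, the row 20 mm in front of the middle (x = -20 mm). The lid covers them all.
- lid (a joint): Angle of the heater's grey lid (146 x 198 x 10 mm, 0.2 kg): 0 = shut, flat on the deck; it grows as the front edge swings up and back; 1.57 = upright; stop at 1.9. The hinge runs along the heater's y at the deck's back edge. It is stiff (about 3 N at the handle) and stays at whatever angle it is left.
- lid_hinge (a point): Middle of the hinge line: back edge of the heater's deck, 85 mm above the worktop. Does not move with the lid.
- lid_handle (a point): Middle of the lid's steel bar handle: round bar 10 mm thick, 90 mm long, parallel to the hinge (along the heater's y). It lies 172 mm in front of the hinge and 35 mm above the deck when shut, so 120 mm above the worktop, 22 mm in front of the lid's front edge and 25 mm above the lid's top; moves with the lid on a circle of 175.5 mm radius about the hinge.
- bore_mouth (a point): Centre of the mouth of the wide bore (26 mm across, 26 mm deep) in the top of the insert that has one hole only; 80 mm above the worktop, 5 mm below the deck. It may be in any of the three places. The insert is an aluminium block, 46 x 46 x 30 mm, fixed.
- insert_wide: The insert with the one wide bore. Origin: centre of its underside, 50 mm above the worktop.
- insert_a: One of two inserts with four small holes (10 mm), same outer size, fixed. Origin: centre of its underside.
- insert_b: The other insert with four small holes.
- rack: Light grey test tube rack (the one near the robot), fixed to the worktop, 62 (x) x 220 (y) x 86 mm high. Origin: centre of its underside; y runs along its length. Its holed plate's top is 72 mm above the worktop; the end walls reach 86 mm. The probe and the two tubes stand in holes of the row nearer the robot (at x = -15 mm), 65 to 165 mm apart along y; which is where varies.
- probe_grip (a point): Centre of the probe's black handle (round, 22 mm thick, 54 mm high), on the axis, 90 mm above the stem's lower end; 102 mm above the worktop at the start.
- probe_tip (a point): Centre of the lower end of the probe's stem; its z axis runs up along the probe.
- probe: The probe, a rigid rod of 0.06 to 0.1 kg, 120 mm long, upright in the rack: steel stem 12 mm thick and 60 mm long, then a steel collar 26 mm across and 6 mm high that rests on the rack's plate, then the black handle. Origin: lower end of the stem, which hangs 60 mm below the plate's top with about 3 mm of play in its hole.
- tube_a: Glass test tube, 17 mm thick, 122 mm long, loose in the rack, its top 128 mm above the worktop. Origin: its lower end.
- tube_b: A second such glass test tube.
- flask: Stoppered glass flask, 68 mm wide at the foot, 121 mm high, loose on the worktop between rack and heater. Origin: centre of its underside.
- weigh_bottle: Small lidded glass weighing bottle, 37 mm wide, 52 mm high, loose on the worktop behind the rack. Origin: centre of its underside.
There are look-alikes about, which are no part of the job. Leave any blue or yellow look-alike of the weigh_bottle alone.

How it is judged:
On the way, in this order (a step that is already met when the one before it is completed fails the run):
1. the lid stands open, upright or farther back (value of joint lid above 1.4 rad), for 0.2 s.
2. the probe has been lifted clear of the rack in the gripper (contact force between probe and the fingers above 1 N and contact force between probe and rack below 0.05 N and height (world z) of probe_tip above 0.09 m), for 0.2 s.
At the end, for the whole second after the job is handed in: The lid is open by at least 1.4 rad. The probe is held by the fingers alone, still and within 8 degrees of upright, touching neither heater, insert nor rack; the end of its stem is within 7 mm of the wide bore's axis and 3 to 20 mm above its mouth. Flask, weighing bottle and tubes stand upright (value of joint lid above 1.4 rad and contact force between probe and the fingers above 1 N and contact force between probe and rack below 0.05 N and angle between probe_tip's own z axis and vertical below 0.14 rad and horizontal distance between probe_tip and bore_mouth below 0.007 m and z of probe_tip in the frame of bore_mouth between 0.003 and 0.02 m and linear speed of probe below 0.02 m/s and not (contact force between probe and heater above 0.05 N) and not (contact force between probe and insert_wide above 0.05 N) and not (contact force between probe and insert_a above 0.05 N) and not (contact force between probe and insert_b above 0.05 N) and angle between each of flask, weigh_bottle, tube_a, tube_b's own z axis and vertical below 0.3 rad); the arm keeps its last pose, push and grip.
It fails at once if the probe touches the heater or one of its inserts (contact force between probe and heater above 0.3 N or contact force between probe and insert_wide above 0.3 N or contact force between probe and insert_a above 0.3 N or contact force between probe and insert_b above 0.3 N).
It fails at once if the flask, the weighing bottle or a test tube is shifted by more than 3 cm (distance of any of flask, weigh_bottle, tube_a, tube_b from where it was at the start of the episode above 0.03 m).
It also fails if it takes over 59 s, if anything falls off the work surface, if the arm or the gripper's body presses on something with over 40 N, if the wrist force passes 120 N, or if a joint passes its speed limit or range.

## Working session

There is one attempt and no reset: what is moved stays moved. The work goes in short steps, each a Python script; the robot and the scene stay as the last script left them, time stands still between calls to the robot, and variables do not carry over. Pictures are saved under pics/ and viewed, about 8 in all and at most 12, crops included, and the job is handed in when it is done.

```bash
mkdir -p pics; cat > h.py <<'E'
import numpy as np, cv2
from cell import env, kin, camera, calibration, job
def cal(n):
    c=calibration(n); R,_=cv2.Rodrigues(np.array(c["rvec"],float)); return c,R,np.array(c["tvec"],float).ravel()
def ray(n,u,v,C=None):
    c,R,t=C or cal(n); d=R.T@np.array([(u-c["cx"])/c["fx"],(v-c["cy"])/c["fy"],1]); return -R.T@t,d
def onplane(n,u,v,z,C=None):
    o,d=ray(n,u,v,C); return o+d*(z-o[2])/d[2]
def cloud(n,dep,C=None):
    c,R,t=C or cal(n); v,u=np.mgrid[:480,:640]
    P=np.stack([(u-c["cx"])/c["fx"]*dep,(v-c["cy"])/c["fy"]*dep,dep],-1); W=(P-t)@R; W[dep<=0]=np.nan; return W
def proj(n,p,C=None):
    c,R,t=C or cal(n); q=R@np.asarray(p)+t; return q[0]/q[2]*c["fx"]+c["cx"],q[1]/q[2]*c["fy"]+c["cy"]
E
python3 - <<'E'
from h import *
for n in("scene","side","wrist"):
    C=cal(n);p,d=camera(n);cv2.imwrite(f"pics/{n}0.png",p);np.savez(f"{n}0.npz",p=p,d=d)
    print(n,-C[1].T@C[2],C[1][2],C[0]["fx"])
s=env.get_state();print(s["time"],s["tcp_pos"],s["orientation"],s["opening"],env.nose_length)
E
```

```text
scene [-0.36244502  0.521014    0.75871465] [ 0.74166184 -0.40878726 -0.53181829] 521.4673824519272
side [0.08843718 0.80458881 0.5924064 ] [ 0.45315403 -0.75348987 -0.47634488] 490.868240290197
wrist [ 0.23192317 -0.63789586  0.37321284] [-0.26403291 -0.06484391 -0.96233149] 407.77809082861
0.15 [ 0.16477529 -0.65421307  0.3031483 ] [-7.04652808e-04  9.92399056e-01  1.23059317e-01 -1.49877567e-04] 0.0854293938406867 0.0726
```

View pics/scene0.png

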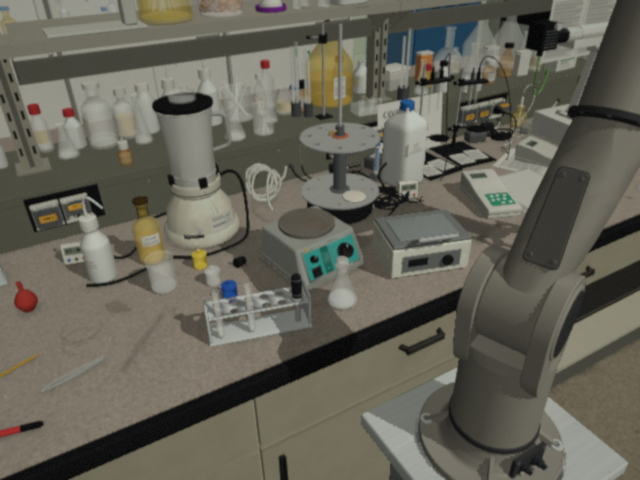

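View pics/side0.png

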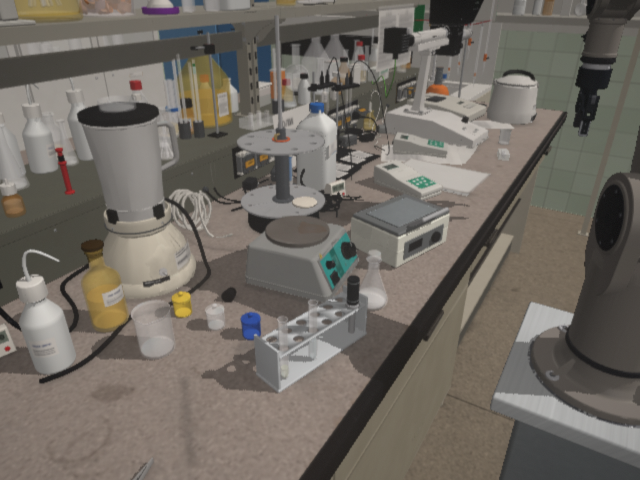

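Scene view: heater at (422,245), with a teal hotplate at (312,245) as a possible look-alike. The probe's black handle is at (296,287) in the rack at (258,313). Flask is at (342,285). The clear weighing bottle is at (213,277), with yellow (200,260) and blue (229,290) look-alikes. The side view agrees: heater (400,230), probe (353,290), flask (374,280). Next I measure with the depth data and check close crops.

```bash
python3 - <<'E'
from h import *
def crop(n,x,y,w,h,s): return cv2.resize(np.load(n+"0.npz")["p"][y:y+h,x:x+w],None,fx=s,fy=s,interpolation=cv2.INTER_CUBIC)
a=crop("scene",200,190,280,160,2.85);b=crop("side",250,180,210,210,0.01+1.3)
c=crop("side",240,180,230,90,3.47)[:, :798]; a=a[:, :798]; c=cv2.resize(c,(a.shape[1],int(a.shape[1]*90/230)))[:140+0+0+0+300]
out=np.vstack([a,c]); out=cv2.resize(out,None,fx=600/out.shape[0],fy=600/out.shape[0]) if out.shape[0]>600 else out
cv2.imwrite("pics/crop1.png",out);print(out.shape)
for n,boxes in {"scene":[("heater",370,205,475,280),("rack",200,270,315,345)],"side":[("heater",350,190,455,265),("rack",250,275,372,392)]}.items():
    f=np.load(n+"0.npz");W=cloud(n,f["d"])
    for nm,x0,y0,x1,y1 in boxes:
        P=W[y0:y1,x0:x1].reshape(-1,3);P=P[~np.isnan(P[:,0])]
        lo,hi=(.088,.104) if nm=="heater" else (.062,.08)
        Q=P[(P[:,2]>lo)&(P[:,2]<hi)]
        r=cv2.minAreaRect(Q[:,:2].astype(np.float32)*1000)
        print(n,nm,len(Q),r,np.median(Q[:,2]),cv2.boxPoints(r).round().tolist())
    P=W.reshape(-1,3); hsv=cv2.cvtColor(f["p"],cv2.COLOR_BGR2GRAY)
    m=np.zeros((480,640),np.uint8); x0,y0,x1,y1=boxes[1][1:]; y0-=5
    m[y0:y1,x0:x1]=(hsv[y0:y1,x0:x1]<55)*255
    k,l,st,ce=cv2.connectedComponentsWithStats(m)
    for i in range(1,k):
        if st[i,4]>25: print(n,"dark",st[i],ce[i].round(1),np.nanmedian(W[l==i],0).round(4))
E
```

```text
(600, 623, 3)
scene heater 2444 ((484.22216796875, -240.1068115234375), (203.2814483642578, 158.40048217773438), 72.56189727783203) 0.09927587185930277 [[378.0, -313.0], [529.0, -361.0], [590.0, -167.0], [439.0, -119.0]]
scene rack 1438 ((450.41632080078125, 219.0953369140625), (216.18948364257812, 66.89579010009766), 75.9183578491211) 0.0740345288766549 [[392.0, 122.0], [457.0, 106.0], [509.0, 316.0], [444.0, 332.0]]
scene dark [291 273  11  25 225] [295.8 285.2] [0.4085 0.147  0.1147]
side heater 2056 ((490.84283447265625, -158.62301635742188), (379.3844909667969, 181.60704040527344), 84.36407470703125) 0.09607573048196857 [[382.0, -338.0], [563.0, -356.0], [600.0, 21.0], [419.0, 39.0]]
side rack 2154 ((458.4830322265625, 183.95462036132812), (147.63453674316406, 297.6502685546875), 11.621451377868652) 0.07083659793012788 [[356.0, 315.0], [416.0, 23.0], [561.0, 53.0], [501.0, 345.0]]
side dark [331 272   8  13  64] [334.7 277.7] [0.5075 0.0474 0.0488]
side dark [347 276  12  29 270] [352.4 289.9] [0.4127 0.1525 0.1104]
side dark [363 379   9  13  60] [368.5 387.1] [ 0.33    0.2451 -0.0007]
```

View pics/crop1.png

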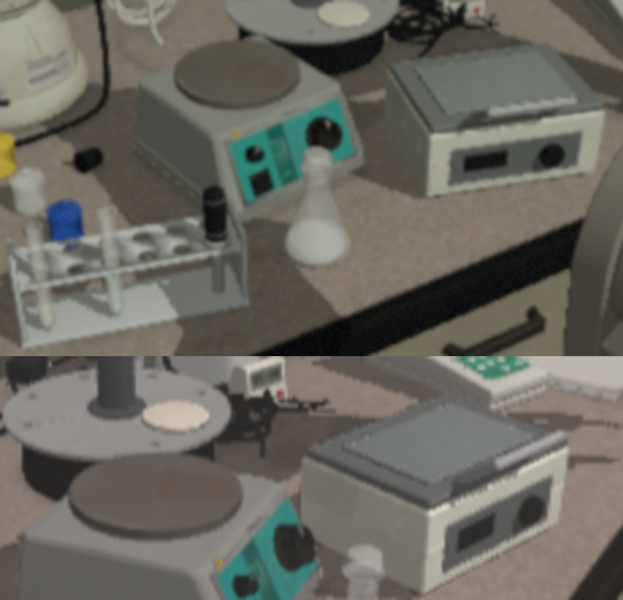

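The crop confirms the choices: the heater has a grey lid and a light bar handle, running from (419,240) to (459,234) in scene and (423.5,220.6) to (448,209) in side. The probe is the only black-handled rod, at the rack end nearest the flask. Next I compute positions and check the lid-opening arc with IK.

```bash
cat >> h.py <<'E'
from scipy.spatial.transform import Rotation as Ro
def quat(z,y):
    z=np.array(z)/np.linalg.norm(z);y=np.array(y)-np.dot(y,z)*z;y/=np.linalg.norm(y)
    q=Ro.from_matrix(np.stack([np.cross(y,z),y,z],1)).as_quat();return [q[3],q[0],q[1],q[2]]
def lidpose(hinge,ex,a,tilt,sgn=1):
    r,p0=.1755,np.arctan2(.035,-.172); p=p0-a; ez=np.array([0,0,1.])
    bar=hinge+r*(np.cos(p)*ex+np.sin(p)*ez)
    z=np.cos(tilt)*ex-np.sin(tilt)*ez; y=sgn*(np.sin(tilt)*ex+np.cos(tilt)*ez)
    return bar-.054*z,quat(z,y)
E
python3 - <<'E'
from h import *
for n,a,b,s in(("scene",(418.8,240.3),(459.2,234),(342.9,258.3)),("side",(423.5,220.6),(447.9,208.8),(374.8,251.6))):
    A,B=onplane(n,*a,.122),onplane(n,*b,.122);e=(A-B)[:2]
    print(n,"bar",A,B,np.linalg.norm(e),"mid",(A+B)/2,"yaw of bar-90",np.degrees(np.arctan2(e[1],e[0]))-90)
    print(" flask",onplane(n,*s,.119))
for n,t,c in(("scene",(295.8,273),(295.8,285.2)),("side",(353,276),(352.4,289.9))): print(n,"probe",onplane(n,*c,.102))
print("weigh",onplane("scene",213,268,.05),"tubes",onplane("scene",200+107/2.226,190+210/2.226,.128),onplane("scene",200+36/2.226,190+222/2.226,.128))
yaw=np.radians(-17.5);ex=np.array([np.cos(yaw),np.sin(yaw),0])
o=onplane("scene",439,237.2,.122);hinge=np.array([o[0],o[1],.085])+.172*ex;print("heater",hinge-.075*ex)
for tilt in(30,45,60):
  for s in(1,-1):
    print(tilt,s,[None if (q:=kin.inverse_kinematics(*lidpose(hinge,ex,a,np.radians(tilt),s))) is None else np.round(q,2).tolist() for a in(0,.8,1.65)])
E
```

```text
scene bar [ 0.40515275 -0.16868785  0.122     ] [ 0.378121   -0.26552374  0.122     ] 0.10053807567969912 mid [ 0.39163688 -0.21710579  0.122     ] yaw of bar-90 -15.59708230456279
 flask [0.43675847 0.01558046 0.119     ]
side bar [ 0.40010445 -0.16288788  0.122     ] [ 0.3742851  -0.25422494  0.122     ] 0.094916271495156 mid [ 0.38719477 -0.20855641  0.122     ] yaw of bar-90 -15.784642659054441
 flask [0.43340881 0.01798043 0.119     ]
scene probe [0.42416992 0.13921499 0.102     ]
side probe [0.41881952 0.13967486 0.102     ]
weigh [0.64841071 0.24619879 0.05      ] tubes [0.44544983 0.23550797 0.128     ] [0.46196148 0.29722709 0.128     ]
heater [ 0.48408995 -0.24573524  0.085     ]
30 1 [None, None, [1.35, 0.54, -1.17, 2.25, 2.56, 0.54, -2.22]]
30 -1 [None, None, [1.35, 0.54, -1.17, 2.25, 2.56, 0.54, 0.92]]
45 1 [None, None, [1.2, 0.38, -0.98, 2.11, 1.59, 0.25, -1.4]]
45 -1 [None, None, [1.2, 0.38, -0.98, 2.11, 1.59, 0.25, 1.74]]
60 1 [None, [0.85, 0.08, -0.49, 2.26, 0.01, 0.29, 0.06], [0.79, 0.3, -0.51, 1.95, 0.32, 0.42, -0.23]]
60 -1 [None, [-0.26, 0.03, 0.67, 2.32, -0.23, 0.28, -2.84], [0.21, 0.25, 0.18, 1.99, -0.2, 0.39, -2.91]]
```

```bash
python3 - <<'E'
from h import *
yaw=np.radians(-16.5);ex=np.array([np.cos(yaw),np.sin(yaw),0])
hinge=np.array([.390,-.213,.085])+.172*ex
for s in(1,-1):
  for a in np.arange(0,1.7,.275):
    print(s,round(a,2),[(t,None if (q:=kin.inverse_kinematics(*lidpose(hinge,ex,a,np.radians(t),s))) is None else np.round(q,2).tolist()) for t in(90,75)])
for s in(1,-1):
  q=quat([0,0,-1],s*ex); print(kin.inverse_kinematics([.39,-.213,.34],q))
q=quat([0,0,-1],ex)
env.reach([.39,-.213,.34],q)
C=cal("wrist");p,d=camera("wrist");cv2.imwrite("pics/w1.png",p);np.savez("w1.npz",p=p,d=d,R=C[1],t=C[2])
s=env.get_state();print(s["time"],s["tcp_pos"],s["qpos"])
E
```

```text
1 0.0 [(90, [0.71, 0.32, -0.41, 2.18, 0.2, 0.67, -0.12]), (75, [0.74, 0.23, -0.4, 2.35, 0.22, 0.32, -0.12])]
1 0.28 [(90, [0.73, 0.27, -0.43, 2.11, 0.15, 0.79, -0.08]), (75, [0.79, 0.16, -0.45, 2.28, 0.12, 0.46, -0.03])]
1 0.55 [(90, [0.73, 0.25, -0.43, 2.02, 0.13, 0.9, -0.06]), (75, [0.8, 0.14, -0.46, 2.19, 0.09, 0.57, -0.01])]
1 0.82 [(90, [0.71, 0.28, -0.43, 1.91, 0.14, 0.99, -0.07]), (75, [0.78, 0.16, -0.46, 2.08, 0.1, 0.66, -0.02])]
1 1.1 [(90, [0.68, 0.33, -0.41, 1.79, 0.15, 1.05, -0.08]), (75, [0.77, 0.21, -0.47, 1.97, 0.13, 0.72, -0.06])]
1 1.38 [(90, [0.63, 0.4, -0.39, 1.67, 0.17, 1.1, -0.09]), (75, [0.75, 0.29, -0.48, 1.86, 0.19, 0.77, -0.1])]
1 1.65 [(90, [0.6, 0.48, -0.37, 1.56, 0.18, 1.13, -0.1]), (75, [0.73, 0.38, -0.49, 1.76, 0.24, 0.79, -0.15])]
-1 0.0 [(90, [-0.57, 0.68, 1.28, 2.25, -0.89, 0.89, -2.14]), (75, [0.25, 0.2, 0.14, 2.38, -0.18, 0.3, -2.88])]
-1 0.28 [(90, [-0.61, 0.57, 1.29, 2.19, -0.71, 0.92, -2.32]), (75, [-0.71, 0.37, 1.33, 2.36, -0.84, 0.59, -2.19])]
-1 0.55 [(90, [-0.62, 0.52, 1.3, 2.09, -0.61, 0.99, -2.42]), (75, [-0.76, 0.3, 1.35, 2.26, -0.62, 0.64, -2.42])]
-1 0.82 [(90, [-0.59, 0.54, 1.29, 1.98, -0.6, 1.08, -2.46]), (75, [-0.73, 0.33, 1.34, 2.16, -0.6, 0.73, -2.47])]
-1 1.1 [(90, [-0.53, 0.61, 1.28, 1.86, -0.64, 1.17, -2.45]), (75, [-0.66, 0.42, 1.31, 2.05, -0.68, 0.83, -2.42])]
-1 1.38 [(90, [-0.47, 0.71, 1.28, 1.75, -0.71, 1.25, -2.44]), (75, [-0.58, 0.54, 1.29, 1.94, -0.79, 0.92, -2.37])]
-1 1.65 [(90, [-0.4, 0.81, 1.27, 1.64, -0.79, 1.31, -2.43]), (75, [-0.51, 0.67, 1.28, 1.84, -0.9, 0.99, -2.33])]
[ 0.77960039  0.08147301 -0.43924746  2.00954451  0.03971404  1.05861676
  0.03418031]
None
2.0083 [ 0.38980959 -0.21427391  0.33984404] [ 0.78068789  0.08244483 -0.43764991  2.00886569  0.03990235  1.05856693
  0.03414746]
```

View pics/w1.png

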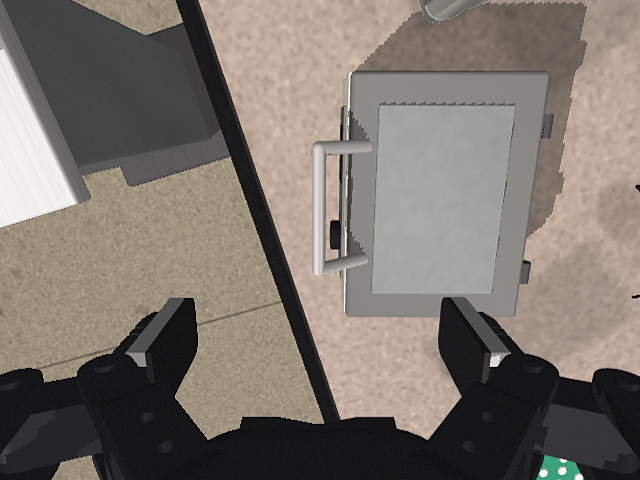

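Wrist view: the bar's centreline runs from (319,147) to (319,270). The lid corners are at (350,72), (549,72), (514,316) and (347,316).

```bash
python3 - <<'E'
from h import *
f=np.load("w1.npz");C=(calibration("wrist"),f["R"],f["t"])
A,B=onplane("w",319,143,.120,C),onplane("w",319,274,.120,C);e=(A-B)[:2]
print("bar",A,B,"mid",(A+B)/2,np.linalg.norm(e),np.degrees(np.arctan2(e[1],e[0]))%180-90)
L=[onplane("w",*c,.095,C) for c in((350,72),(549,72),(514,316),(347,316))]
for i in range(4):
  v=(L[i]-L[(i+1)%4])[:2];print(L[i][:2],np.linalg.norm(v),np.degrees(np.arctan2(v[1],v[0])))
print("centre",np.mean(L,0))
W=cloud("w",f["d"],C)
for u,v in((319,180),(319,240),(430,200)):print(W[v,u])
E
```

```text
bar [ 0.40579429 -0.16584164  0.12      ] [ 0.37784767 -0.25935827  0.12      ] mid [ 0.39182098 -0.21259995  0.12      ] 0.09760314395939587 -16.638311922883048
[ 0.44128622 -0.12562514] 0.14382869093551026 163.30732065368986
[ 0.57905386 -0.16693822] 0.19455631458084924 73.36052172905754
[ 0.52334293 -0.35334759] 0.14236129769926573 -16.694827703271287
[ 0.38698238 -0.31245088] 0.19455787293647317 -106.20733698229706
centre [ 0.48266635 -0.23959046  0.095     ]
[ 0.3986506  -0.18966903  0.12642914]
[ 0.38609775 -0.23167851  0.12606212]
[ 0.47574663 -0.2334816   0.09813581]
```

```bash
cat >> h.py <<'E'
yaw=np.radians(-16.65);ex=np.array([np.cos(yaw),np.sin(yaw),0]);ey=np.array([-ex[1],ex[0],0])
hinge=np.array([.5555,-.2615,.085])
def st():
    s=env.get_state();print(round(s["time"],2),np.round(s["tcp_pos"],4),"F",np.round(s["force"],1),"op",round(s["opening"],4))
    return s
E
python3 - <<'E'
from h import *
env.grip(.05,40)
p,q=lidpose(hinge,ex,0,np.pi/2); up=np.array([0,0,.06])
p=p+[0,0,-.003]
env.reach(p+up,q); print(env.movel(p,.1,stop_force=15)); st()
env.grip(0,40); s=st()
if s["opening"]<.006: raise SystemExit("missed")
for a in np.linspace(0,1.68,10)[1:]:
    t=np.radians(90-30*a/1.68); p,q=lidpose(hinge,ex,a,t)
    z=np.cos(t)*ex-np.sin(t)*np.array([0,0,1])
    env.movel(p+.003*z,.12,rot=q); s=st()
    if np.linalg.norm(s["force"])>35: print("stop",a);break
E
```

```text
False
3.72 [ 0.3913 -0.2124  0.1717] F [0.2 0.2 0.4] op 0.0503
4.17 [ 0.3909 -0.2123  0.1712] F [-0.3 -0.1  0.4] op 0.0086
4.58 [ 0.3968 -0.2141  0.2024] F [-1.1  0.1 -0.3] op 0.0087
4.99 [ 0.4075 -0.2174  0.2311] F [-6.6  0.6  3.8] op 0.0084
5.4 [ 0.4225 -0.2219  0.2561] F [-15.5   4.8  14.5] op 0.0084
5.8 [ 0.4457 -0.2289  0.2786] F [-12.5   3.3  17.7] op 0.0088
6.2 [ 0.4712 -0.2366  0.2945] F [-5.   0.  10.6] op 0.0088
6.6 [ 0.4981 -0.2447  0.3042] F [-1.7 -1.9  7.1] op 0.0085
7.0 [ 0.5255 -0.253   0.3071] F [-1.7 -2.8  3.9] op 0.0082
7.4 [ 0.5538 -0.2614  0.3043] F [-1.  -5.5 -0.8] op 0.0082
7.81 [ 0.5814 -0.2697  0.2957] F [-1.  -4.3 -0.3] op 0.0086
```

```bash
python3 - <<'E'
from h import *
env.grip(.03,40)
t=np.radians(60);z=np.cos(t)*ex-np.sin(t)*np.array([0,0,1])
p=np.array(env.get_state()["tcp_pos"]);env.movel(p-.09*z,.15);st()
h=hinge-.075*ex
v=h-.05*ex-.06*ey;v[2]=.34
env.reach(v,quat([0,0,-1],ex));st()
C=cal("wrist");p,d=camera("wrist");cv2.imwrite("pics/w2.png",p);np.savez("w2.npz",p=p,d=d,R=C[1],t=C[2])
for x,y in((-20,-50),(-20,0),(-20,50)):print(proj("w",[*(h+x/1e3*ex+y/1e3*ey)[:2],.08],C))
E
```

```text
8.9 [ 0.5392 -0.2557  0.3739] F [ 0.  -0.5 -0.3] op 0.0301
9.57 [ 0.4194 -0.2829  0.3393] F [ 0.4 -0.2  0.1] op 0.0299
(np.float64(352.4840697277941), np.float64(192.30729393944182))
(np.float64(353.96338633652005), np.float64(129.2239519113877))
(np.float64(355.573750026692), np.float64(60.55229443288604))
```

View pics/w2.png

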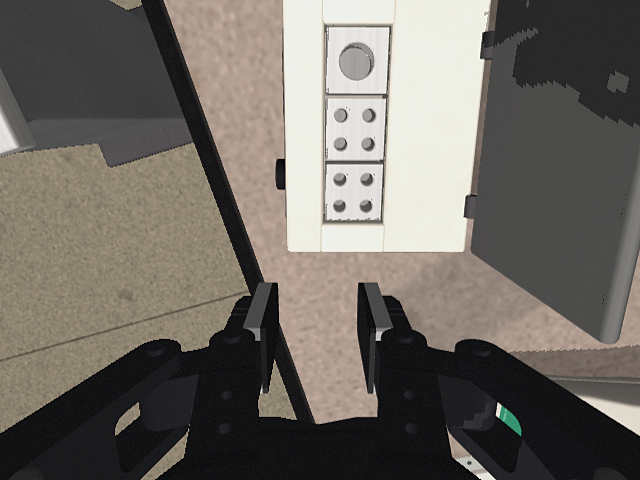

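The lid is open. The wide bore is at (356.5,61), the insert at the +y end, and the prediction was (355.6,60.5). Next I refine it, check the lid angle and look at the probe from above.

```bash
python3 - <<'E'
from h import *
f=np.load("w2.npz");C=(calibration("wrist"),f["R"],f["t"])
g=cv2.cvtColor(f["p"],cv2.COLOR_BGR2GRAY)[32:90,332:383]
m=((g<190)*255).astype(np.uint8);k,l,s,c=cv2.connectedComponentsWithStats(m)
i=1+np.argmax(s[1:,4]);print(s[i],c[i]);cn=max(cv2.findContours((l==i).astype(np.uint8),0,1)[0],key=len);el=cv2.fitEllipse(cn);print(el)
b=onplane("w",el[0][0]+332,el[0][1]+32,.08,C);print("bore",b,"model",hinge-.095*ex+.05*ey)
o,_=ray("w",0,0,C);print("diam mm",np.array(el[1])*(o[2]-.08)/C[0]["fx"]*1000)
# inserts' outer row corners
for c in((327,26),(388,27),(324,221),(382,222)):
    w=onplane("w",*c,.08,C)-(hinge-.075*ex);print("row corner in heater",w@ex,w@ey)
W=cloud("w",f["d"],C);P=W[100:300,500:600].reshape(-1,3);P=P[~np.isnan(P[:,0])&(P[:,2]>.1)];P=P-P.mean(0)
n=np.linalg.svd(P[::7],full_matrices=False)[2][2];print("lid normal",n@ex,n@ey,n[2],"angle",np.pi/2-np.arctan2(n[2]*np.sign(-n@ex),abs(n@ex)))
# probe view
ry=np.radians(-14);rx=np.array([np.cos(ry),np.sin(ry),0]);rr=np.array([-rx[1],rx[0],0])
v=np.array([.421,.139,.30])-.05*rr
env.grip(.05,40)
env.reach(v,quat([0,0,-1],rx));st()
C=cal("wrist");p,d=camera("wrist");cv2.imwrite("pics/w3.png",p);np.savez("w3.npz",p=p,d=d,R=C[1],t=C[2])
print(proj("w",[.421,.139,.132],C))
E
```

```text
[   7   10   36   39 1077] [24.09563603 28.88579387]
((24.120466232299805, 28.870386123657227), (34.85232925415039, 37.58427047729492), 2.3754525184631348)
bore [ 0.47914444 -0.18670822  0.08      ] model [ 0.4788093  -0.18637652  0.085     ]
diam mm [28.16336097 30.37097947]
row corner in heater -0.04159695749991324 0.07358165509356374
row corner in heater 0.003273313390566095 0.07292429565106158
row corner in heater -0.043173536286131214 -0.07416380227589725
row corner in heater 0.00519675924430136 -0.07504236304320064
lid normal -0.9952999613655165 0.0034841401522657587 0.09677730970222721 angle 1.4738667197287456
11.35 [0.4094 0.0895 0.3001] F [-0.2 -0.3 -0.2] op 0.0501
(np.float64(315.32826799264564), np.float64(148.8217253441921))
```

View pics/w3.png

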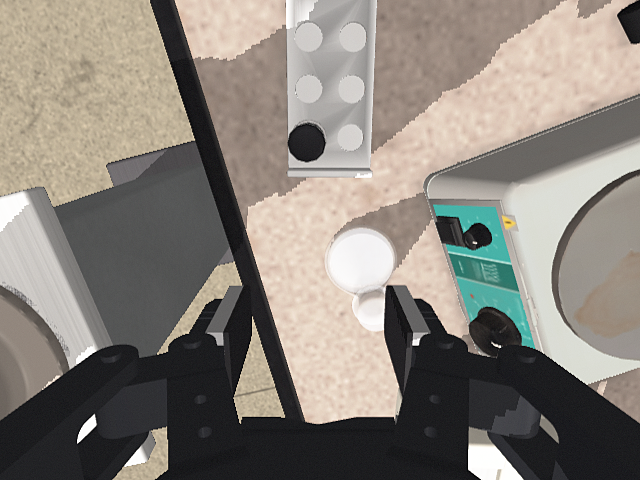

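Wrist view: the black probe handle is a disc at about (307,142), in the near row at the rack end. The flask is at (365,270), well clear. The lid's underside normal tilts up, so the lid is at about 1.67 rad.

```bash
python3 - <<'E'
from h import *
f=np.load("w3.npz");C=(calibration("wrist"),f["R"],f["t"])
g=cv2.cvtColor(f["p"],cv2.COLOR_BGR2GRAY)
m=np.zeros_like(g);m[115:170,280:335]=(g[115:170,280:335]<70)*255
k,l,s,c=cv2.connectedComponentsWithStats(m);i=1+np.argmax(s[1:,4]);print(s[i],c[i])
(x,y),r=cv2.minEnclosingCircle(max(cv2.findContours((l==i).astype(np.uint8),0,1)[0],key=len));print(x,y,r)
o,_=ray("w",0,0,C);print("cam",o,"diam",2*r*(o[2]-.132)/C[0]["fx"])
P=onplane("w",x,y,.132,C);print("probe",P)
W=cloud("w",f["d"],C);print(np.nanmedian(W[l==i],0))
A,B=onplane("w",290,172,.086,C),onplane("w",371,174,.086,C);v=(B-A)[:2];print("rack end",A,B,np.linalg.norm(v),np.degrees(np.arctan2(v[1],v[0])))
E
```

```text
[ 288  123   38   39 1104] [306.21648551 142.23731884]
306.375 141.75 19.318565368652344
cam [0.42646374 0.15582751 0.37024628] diam 0.02257392653951417
probe [0.417015   0.14409744 0.132     ]
[0.41688942 0.14387889 0.13198101]
rack end [0.39897546 0.12470474 0.086     ] [0.45330482 0.10958313 0.086     ] 0.05639452084394877 -15.553597027787855
```

```bash
python3 - <<'E'
from h import *
ry=np.radians(-15.6);rx=np.array([np.cos(ry),np.sin(ry),0]);q=quat([0,0,-1],rx)
env.reach([.417,.144,.24],q)
print(env.movel([.417,.144,.161],.1,stop_force=12));st()
env.grip(0,60);s=st()
if s["opening"]<.015: raise SystemExit("miss")
env.movel([.417,.144,.33],.12);s=st()
C=cal("wrist");p,d=camera("wrist");cv2.imwrite("pics/w4.png",p)
p2,d2=camera("side");
cv2.imwrite("pics/chk1.png",np.hstack([p[::,:400],p2[150:390,270:470].repeat(2,0).repeat(2,1)]))
E
```

```text
False
12.76 [0.4174 0.1441 0.1615] F [-1.8  0.1  0.9] op 0.0499
13.12 [0.4173 0.1441 0.1616] F [-2.1 -0.7  6.6] op 0.0202
14.68 [0.4167 0.1438 0.3293] F [ 0.2 -0.1 -1.1] op 0.0207
```

View pics/chk1.png

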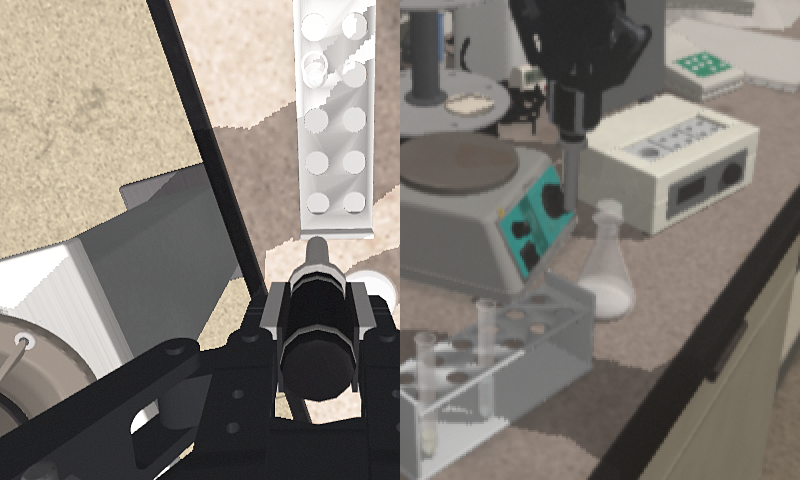

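The probe is held upright; its stem end is at (318,243) in the wrist view and about 18 cm up, and the flask and tubes are undisturbed. Next I carry it over the flask to above the bore and measure the stem end.

```bash
python3 - <<'E'
from h import *
b=np.array([.479,-.1866])
q=quat([0,0,-1],ex)
env.movel([*b,.33],.15,rot=q);env.dwell(.3);s=st()
tz=.012+float(s["tcp_pos"][2])-.1616;print("tip z",tz)
out=[]
for n in("wrist","side","scene"):
    C=cal(n);p,d=camera(n);u,v=proj(n,[*s["tcp_pos"][:2],tz],C);print(n,u,v)
    np.savez(n+"5.npz",p=p,d=d,R=C[1],t=C[2])
    w=25 if n!="wrist" else 50; x,y=int(u)-w,max(0,int(v)-w);print("crop",x,y)
    out.append(cv2.resize(p[y:y+2*w,x:x+2*w],(266,266),interpolation=cv2.INTER_CUBIC))
cv2.imwrite("pics/tip.png",np.hstack(out))
E
```

```text
17.48 [ 0.479  -0.1865  0.33  ] F [-0.4 -0.2 -0.9] op 0.0206
tip z 0.18040834425604493
wrist 316.8626195101765 243.12251060799275
crop 266 193
side 396.97178090808205 185.86065146778884
crop 371 160
scene 406.73256577134555 202.75883631555703
crop 381 177
```

View pics/tip.png

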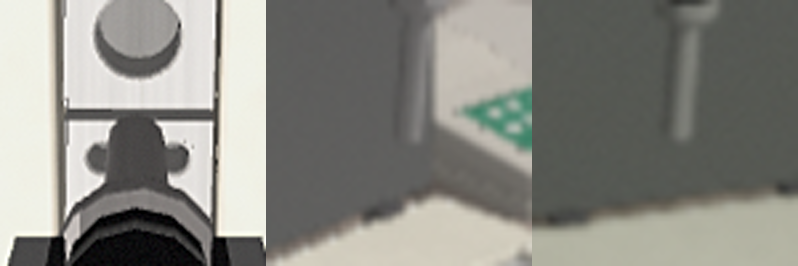

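```bash
python3 - <<'E'
from h import *
c0=np.array([.479,-.1865])
for n in("wrist","side","scene"):
    f=np.load(n+"5.npz");C=(calibration(n),f["R"],f["t"]);o,_=ray(n,0,0,C)
    W=cloud(n,f["d"],C).reshape(-1,3);W=W[~np.isnan(W[:,0])];W=W[np.linalg.norm(W[:,:2]-c0,axis=1)<.022]
    S=W[(W[:,2]>.165)&(W[:,2]<.236)];print(n,len(S),"zmin",S[:,2].min() if len(S) else 0)
    for lo,hi in((.175,.2),(.2,.236)):
        Q=S[(S[:,2]>lo)&(S[:,2]<hi)]
        if len(Q)>5:
            m=Q.mean(0);d=(m-o)[:2];d/=np.linalg.norm(d);r=m[:2]+d*.006*.8-c0   # visible-surface mean -> axis
            print("  band",lo,len(Q),"offset ex,ey mm",np.round([r@ex[:2]*1e3,r@ey[:2]*1e3],1))
    print("  proj tip/collar",np.round([proj(n,[*c0,.1804],C),proj(n,[*c0,.24],C)],1).tolist())
E
```

```text
wrist 496 zmin 0.1824173933321774
  band 0.175 199 offset ex,ey mm [-0.2 -1.2]
  band 0.2 297 offset ex,ey mm [-0.1 -0.9]
  proj tip/collar [[316.9, 243.1], [316.7, 285.0]]
side 125 zmin 0.18158724236190463
  band 0.175 45 offset ex,ey mm [-0.  -0.3]
  band 0.2 80 offset ex,ey mm [ 0.1 -0.6]
  proj tip/collar [[397.0, 185.9], [399.1, 160.7]]
scene 102 zmin 0.18451402038781006
  band 0.175 32 offset ex,ey mm [-0.1 -2.4]
  band 0.2 70 offset ex,ey mm [-0.2 -2.1]
  proj tip/collar [[406.7, 202.8], [408.6, 179.6]]
```

The probe is upright, the three views put the stem within about 1–2 mm of the target, and the tip height agrees. I shift 1 mm along +y and descend.

```bash
python3 - <<'E'
from h import *
p=np.array([.479,-.1866,.2408]);p[:2]+=.001*ey[:2]
print(env.movel(p,.07,stop_force=6));env.dwell(.5);s=st();print("tip z",.012+s["tcp_pos"][2]-.1616)
C=cal("wrist");w,dw=camera("wrist");c2=cal("side");sd,_=camera("side")
print("tip,bore px",proj("wrist",[*s["tcp_pos"][:2],.091],C),proj("wrist",[.4791,-.1867,.08],C))
W=cloud("wrist",dw,C).reshape(-1,3);W=W[~np.isnan(W[:,0])];c0=np.array([.4791,-.1867])
Q=W[(np.linalg.norm(W[:,:2]-c0,axis=1)<.022)&(W[:,2]>.0895)&(W[:,2]<.14)];print(len(Q),Q.mean(0),Q[:,2].min())
a=cv2.resize(w[140:340,220:420],(400,400));b=cv2.resize(sd[130:330,320:520],(400,400))
cv2.imwrite("pics/hover.png",np.hstack([a,b]))
E
```

```text
False
19.55 [ 0.4793 -0.1857  0.2408] F [ 0.3 -0.  -0.8] op 0.0208
tip z 0.0912218949127361
tip,bore px (np.float64(316.9079286341248), np.float64(242.9856905356034)) (np.float64(317.09971748771136), np.float64(239.1513882188056))
497 [ 0.48028367 -0.18202404  0.11380635] 0.09306088645985515
```

View pics/hover.png

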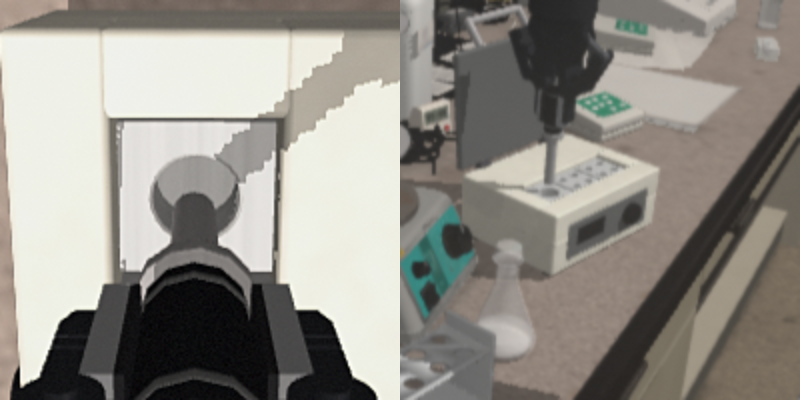

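```bash
python3 - <<'E'
from h import *
st(); job.job_done()
E
```

```text
19.65 [ 0.4793 -0.1856  0.2408] F [-1.3  0.  -1.5] op 0.0208
the job is handed in; nothing more can be done
```

I opened the heater's lid by its bar handle and left it open. I then lifted the probe out of the rack, carried it over the flask, and handed the job in at about 20 s with the probe hovering over the wide bore. No verdict was reported.

- **Lid:** a plane fit to the depth data after I let go puts it at about 1.67 rad. The script printed 1.47 because I folded the sign the wrong way, but the underside's normal tilts upward, so the lid leans back past upright. The swing was aimed at 1.68.
- **Probe over the bore:** the stem end is about 11 mm above the mouth and 1–1.5 mm off the axis. The probe is upright, and no contact force showed on the way down.
- **Other things:** the last side view, which did not show everything, has the flask standing in place. I last saw the tubes undisturbed just after the lift. I did not check the weighing bottle again after the start, but the arm stayed away from it.
- **Disagreement:** the fixed scene camera put the stem 2.2 mm off in y while the probe was still high, against 0.5–1 mm from the side and wrist cameras. I trusted the wrist camera, which had also measured the bore, and moved the probe 1 mm.

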